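Hold the plate tweezers at the 15 mm mark around a bean for a capacitance reading

TASK

Take a capacitance reading of the bean: first turn and tilt the little inspection camera on its stand so that it looks straight at the bean on the white post. Then pick up the plate tweezers from their rest, bring the two brass plates down one on each broad side of the bean, level with it and without touching it, squeeze the arms until the black pointer stands on the red 15 mm mark, and hold that gap steady in the air. The program finishes while still holding the tweezers so; leave everything else where it is.

Things in the scene. Friction and masses are not known exactly. Their poses are not given: they have to be found in the camera images.
- bean: centre of a dark red kidney bean, 16.6 mm long, 7.6 mm thick, 8.8 mm high, lying level, fixed on top of a white plastic post (6 mm across just under the bean) in the middle of a glass dish. Its x axis runs along the bean's length, its y axis across the thickness (through the two broad sides), z up. It is 26 mm above the table.
- stage: fixed square aluminium plate 110 x 110 x 6 mm on the table that carries the glass dish (74 mm across, rim 18 mm above the table), the white post and the bean. Origin: centre of its underside, straight below the bean; z up. Place and turn vary.
- tweezers: cordless meter with two sprung steel arms side by side, 192 mm long, 65 g, balanced at x = -6 mm, loose, lying level on its rest. Origin: between the blue finger grips (centred at the 15 mm mark), mid-height of the arms, 52 mm above the table at the start. x towards the plates, y from moving to fixed arm, z up. White meter body x = -114 to -58 mm, 22 mm wide, 16 mm high; arms 10 mm high, to x = 79 mm.
- grip_a (a point): middle of the outer face of the fixed arm's ribbed blue grip (x = 0, y = +13 mm in the frame of the tweezers). Each grip is 36 mm long (x = -18 to 18 mm) and 12 mm high: pinch both from above, across y, at x = 0
- grip_b (a point): middle of the outer face of the moving arm's blue grip. Width over the two grips: 34.2 mm fully open (this face at y = -21 mm), 26.0 mm at the 15 mm mark (y = -13 mm, both faces then parallel). The plate gap changes 1.94 mm for each 1 mm of this width
- plate_a (a point): centre of the inner face of the fixed arm's brass plate, at (75, 7.5, -24) mm in the frame of the tweezers. The plates are upright discs 9 mm across, 1.6 mm thick, hanging below the front ends of the arms on white legs 4 mm wide
- plate_b (a point): centre of the inner face of the moving arm's brass plate. Distance from plate_a: 31 mm fully open, 15 mm at the red mark
- red_mark (a point): red 15 mm line on the white graduated strip that crosses over the arms, at (45, -9.2, 7) mm in the frame of the tweezers. A black pointer on the moving arm, just ahead of the strip, stands in line with it when the plates are 15 mm apart; fully open it stands 13 mm further out (-y)
- tweezers_arm (a joint): how far the arms are squeezed (rad): 0 fully open, 0.103 at the red 15 mm mark, 0.195 plates almost shut; a spring pushes the arms open, about 1.3 N across the blue grips at the start of the travel, about 3.8 N at the mark
- rest: fixed rest of the tweezers: white base 205 x 76 x 6 mm, grey saddle under the meter body (x = -103 to -77 mm, lips at y = -19 and 19 mm, 52 mm high), grey fork under the arms (x = 40 to 50 mm, bar top 47 mm, end lips to 55 mm high at y = -36 and 24 mm). Free beside the blue grips. Origin: underside, straight below that of the tweezers at the start; same axes. Place and turn vary
- scope: stand of the inspection camera, fixed to the table: square foot 90 x 90 x 14 mm and a steel post. Origin: centre of its underside, on the swivel axis; z up. Place and turn vary. It carries the swivel fork and the camera.
- scope_pivot (a point): where the camera's swivel and tilt axes cross, 148 mm above the table. Axes of the camera: x out of the lens along its line of sight, y along the tilt axis
- scope_lens (a point): middle of the camera's front lens, 54 mm ahead of the pivot; same axes as scope_pivot
- scope_tail (a point): point on the centre line of the camera's round white barrel (32 mm thick, reaching 80 mm back from the pivot), 60 mm behind the pivot: a good place to take it from above, across the barrel; nothing stands under it but the foot. A black fork holds the barrel at the pivot (16 mm long, 50 mm wide)
- scope_swivel (a joint): swivel of the camera about the upright post (rad), counter-clockwise from above positive, range -1.3 to 1.3; at 0 the camera looks along the x axis of scope. Stiff: stays where it is left (about 2 N at the tail moves it)
- scope_tilt (a joint): tilt of the camera (rad), 0 level, positive with the lens down, range -0.3 to 1.1. Stiff: stays where it is left (about 2 N at the tail moves it)
- beaker: bystander: glass beaker, 60 mm across, 75 mm high
- vial: bystander: small amber vial, 26 mm across, 55 mm high
- reagent: bystander: white bottle with a green cap, 72 mm across, 150 mm high
- seed_jar: bystander: clear jar with a blue lid, 60 mm across, 70 mm high
- spatula: bystander: slim steel lab spatula lying on the table, 170 mm long, 5 mm high
- tube_rack: bystander: white tube rack with green-capped tubes, 60 x 130 mm, 76 mm high
Things that resemble listed ones, but are neither listed nor needed, are in the scene too. There is more than one size of the stage; the job needs the larger.

How it is judged:
By the outcome, as a careful person would: the job done as asked, in the order asked, and still so for the second after the job is handed in, while the arm keeps its last pose, push and grip.
It also fails if it takes over 58 s, if anything falls off the work surface, if the arm or the gripper's body presses on something with over 40 N, if the wrist force passes 120 N, or if a joint passes its speed limit or range.

ROBOT

A 6-joint arm with a two-finger parallel gripper is mounted at the origin on the work surface. World frame = base frame: x ahead of the robot, y to its left, z up, the work surface at z = 0. Lengths are in m, angles in rad, forces in N, time in s.
With the tool pointing down it reaches from about 0.25 to 0.725 m from the base axis. Payload 4 kg.
Tool frame: the origin (TCP) lies on the centre line of the jaws, within the pads' length; the fingertips stand 22 mm ahead of it and the grasp point (between the pads) lies 3 mm ahead of it; z points along the fingers, y is the line along which they close (so a half turn about z gives the same grasp; the last joint's range is limited). The gripper opens to 85 mm and grips with 20 to 120 N. Pads are 22 mm wide; open, the fingers measure 114 mm over their backs; the gripper's body (76 mm by 85 mm) begins 54 mm behind the grasp point. The pads swing forward as they close: fully open they stand 13 mm farther back than shut.
Start: joints at [1.161, 0.241, 0.005, 1.335, 0, 1.571], TCP at [0.199, 0.459, 0.253] pointing down, gripper open.
Joint ranges: [-2.72, 2.72], [-1.05, 1.87], [-1.09, 1.28], [-1.99, 2.15], [-1.42, 1.44], [-3.14, 3.14]. Speed limits (rad/s): [2.79, 2.79, 3.14, 3.14, 3.14, 3.14].

INTERFACE

Orientations are given as a unit quaternion [x, y, z, w].
In Python, from workcell import bot gives the robot as it stands.
- The arm moves only by the shell command python3 -m inch 'ROWS'. ROWS is JSON, one flat list of numbers, 7 for each row, row after row: the shift along the world's x, y, z in mm, then the turn, a rotation vector about the world's x, y, z in rad, then the opening in per cent of the stroke, from 0 (shut) to 100 (fully open). A call has 1 to 8 rows; each row is the pose to reach, as a shift and turn from the pose commanded when the call began; what a row does not reach only later rows make up. A row lasts 1/12 s, in which the tool goes at most 41.7 mm and 7.16 degrees, less where a joint would pass 70% of its speed; a pose out of reach is approached as far as the arm can. A call with a gripper value outside its range is refused whole. The fingers move at their own pace and stop on an object; the grip force is fixed at half the most. Time passes only in rows, so rows that repeat a pose let the fingers close. It gives the time, the measured TCP pose, the force, the opening and the grip force at its end, in the units of the state.
- bot.get_obs(): the state, without advancing time (a new reading comes with each control period).
- bot.camera(name): name is "scene" or "top"; returns the picture (420x560x3 uint8, blue, green, red); there is no depth.
- bot.camera_info(name): a dict with "intrinsics" (3x3 intrinsics, pixels), "camera_from_world" (4x4, takes a point from world to camera coordinates). Camera axes: x right, y down, z forward; pixel columns grow to the right and rows downward; lengths in m; the calibration is good to about 2 mm. A picture is of the moment at which its call begins. camera_info takes no time and is no camera call.
- bot.job_done(): hands the job in; it is judged then, once.
Trained networks look in the newest picture that a camera, given by its name, has taken for a name from the list of things; names that differ only in an ending like _2 or _b are one class to them, and where a whole thing is asked for, a point or a joint stands for the part that bears it (a point fixed in the world has none). Each returns a list of dicts, best first, with "confidence" (0 to 1); they miss things now and then, are a little off and sometimes report something else, mostly with a low value. They report only what shows in the picture. A call takes as long as a camera call. They do not tell look-alikes from the thing itself.
- bot.silhouettes(camera, target): "mask" (420x560 bool, what is visible of it) and "uv" ([column, row] in pixels, amid what is visible of it).
- bot.spot_point(camera, target): "uv" ([column, row] in pixels: a listed point, or the origin of a listed thing).
The state is a dict: "clock": time; "joint_pos": joint angles; "joint_vel": joint speeds; "tau": joint torques, N m; "eef_pos": TCP position; "tool_rot": TCP orientation; "ft_force": force on the tool from outside, world axes, zero at the start; "ft_torque": the same for the moment, N m; "grip_width": finger opening in m; "grasp_force": force on a finger pad.
Only numpy, scipy, OpenCV 4.12 (cv2) and the standard library are available. Lean on these libraries where they do the work, as an engineer would, in place of code of your own. Each camera call takes 0.05 s, during which the arm holds its last target. There are 200 camera calls.

## Working session

There is one attempt and no reset: what is moved stays moved. The work goes in short steps, Python scripts to look and compute and a shell command to move; the robot and the scene stay as the last step left them, time stands still between calls to the robot, and variables do not carry over. Pictures are saved under pics/ and viewed, at most 10 in all, crops included, and the job is handed in when it is done.

```bash
ls; mkdir -p pics; cat > h.py <<'E'
import numpy as np, cv2
from workcell import bot
def ray(cam,uv):
    i=bot.camera_info(cam);K=np.array(i["intrinsics"]);T=np.array(i["camera_from_world"])
    d=T[:3,:3].T@np.linalg.inv(K)@np.array([uv[0],uv[1],1.]);return -T[:3,:3].T@T[:3,3],d
def atz(cam,uv,z):
    o,d=ray(cam,uv);return o+d*(z-o[2])/d[2]
def proj(cam,p):
    i=bot.camera_info(cam);K=np.array(i["intrinsics"]);T=np.array(i["camera_from_world"])
    q=K@(T[:3,:3]@np.array(p)+T[:3,3]);return q[:2]/q[2]
E
python3 - <<'E'
from h import *
for c in ["scene","top"]:
    im=bot.camera(c);cv2.imwrite(f"pics/{c}0.png",im)
    print(c,bot.camera_info(c))
    for n,z in [("bean",.026),("stage",0),("tweezers",.052),("grip_a",.052),("grip_b",.052),("plate_a",.028),("plate_b",.028),("red_mark",.059),("rest",0),("scope",0),("scope_pivot",.148),("scope_lens",.148),("scope_tail",.148)]:
        for r in bot.spot_point(c,n)[:3]:
            print(c,n,np.round(r["uv"],1),round(r["confidence"],2),np.round(atz(c,r["uv"],z),4))
o=bot.get_obs();print(o["clock"],o["eef_pos"],o["tool_rot"])
E
```

```text
pics
scene {'intrinsics': array([[429.55564332,   0.        , 280.84764739],
       [  0.        , 429.55564332, 211.0126632 ],
       [  0.        ,   0.        ,   1.        ]]), 'camera_from_world': array([[ 0.79621708,  0.60495346,  0.00834721, -0.42611552],
       [ 0.46268948, -0.59996919, -0.6526526 , -0.19193031],
       [-0.38981638,  0.52351531, -0.75761132,  1.24369694],
       [ 0.        ,  0.        ,  0.        ,  1.        ]])}
scene bean [288.5 237.6] 0.4 [ 0.5674 -0.0134  0.026 ]
scene bean [170.  315.4] 0.36 [ 0.4952 -0.3167  0.026 ]
scene stage [287.7 243.7] 0.82 [ 0.5653 -0.0129  0.    ]
scene stage [233.8 289.7] 0.71 [ 0.5463 -0.1839  0.    ]
scene tweezers [169.6 314. ] 0.88 [ 0.506  -0.3214  0.052 ]
scene tweezers [365.8 155.4] 0.46 [0.5784 0.3166 0.052 ]
scene tweezers [303.5 308.2] 0.21 [ 0.7064 -0.152   0.052 ]
scene grip_a [172.  311.4] 0.76 [ 0.5056 -0.3147  0.052 ]
scene grip_a [160.5 325.6] 0.6 [ 0.5102 -0.3489  0.052 ]
scene grip_a [344.6 280.8] 0.34 [ 0.7378 -0.0488  0.052 ]
scene grip_b [172.  311.4] 0.76 [ 0.5056 -0.3147  0.052 ]
scene grip_b [160.5
[... 2485 characters left out ...]
[ 0.5111 -0.3254  0.    ]
top scope [189.9 186.3] 0.85 [0.6182 0.205  0.    ]
top scope [152.2 288.6] 0.25 [0.3792 0.2808 0.    ]
top scope_pivot [173.9 171.7] 0.59 [0.6144 0.2052 0.148 ]
top scope_pivot [422.8 226. ] 0.2 [ 0.5056 -0.2879  0.148 ]
top scope_lens [324.2 159.5] 0.74 [ 0.6406 -0.0977  0.148 ]
top scope_lens [192.8 163.9] 0.57 [0.6308 0.1679 0.148 ]
top scope_lens [418.7 231.2] 0.36 [ 0.4954 -0.2792  0.148 ]
top scope_tail [145.  172.6] 0.7 [0.6124 0.2632 0.148 ]
top scope_tail [418.4 196.7] 0.69 [ 0.5642 -0.2832  0.148 ]
top scope_tail [414.4 232. ] 0.6 [ 0.4938 -0.2707  0.148 ]
1.4 [0.19922578 0.45861158 0.2533181 ] [2.03470985e-01 9.79080976e-01 7.31665149e-06 4.09191537e-06]
```

```bash
python3 - <<'E'
from h import *
a=cv2.imread("pics/scene0.png");b=cv2.imread("pics/top0.png")
cv2.imwrite("pics/s.png",cv2.resize(a,(800,600),interpolation=cv2.INTER_CUBIC))
c=b[130:280,250:450];cv2.imwrite("pics/t.png",cv2.resize(c,(800,600),interpolation=cv2.INTER_CUBIC))
E
```

```text
(no output)
```

View pics/s.png

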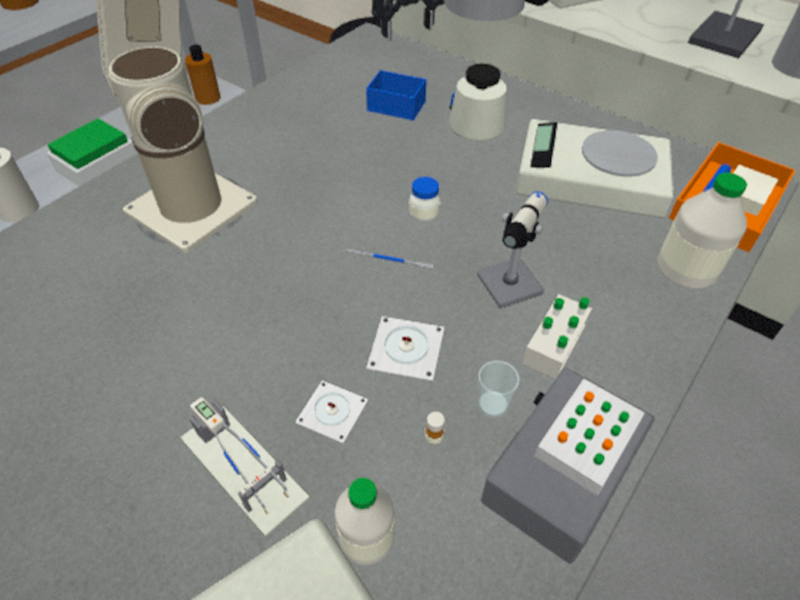

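View pics/t.png

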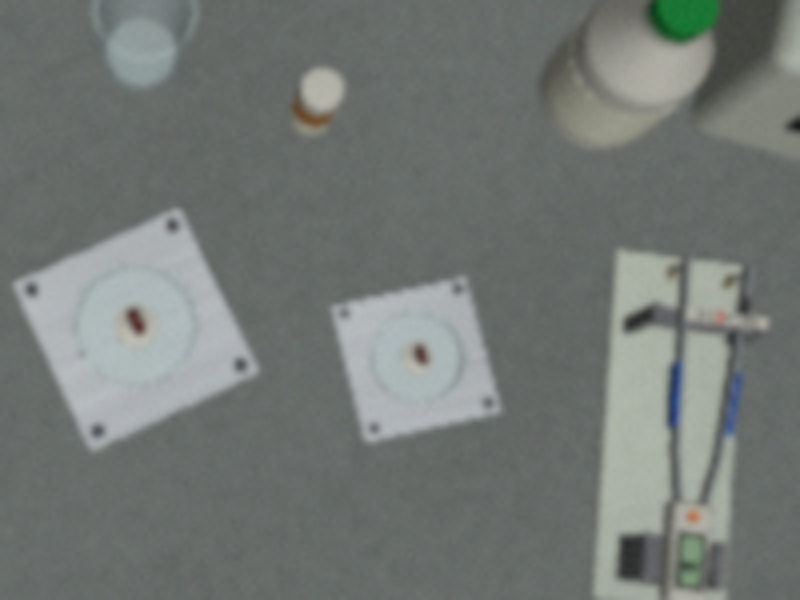

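View pics/top0.png

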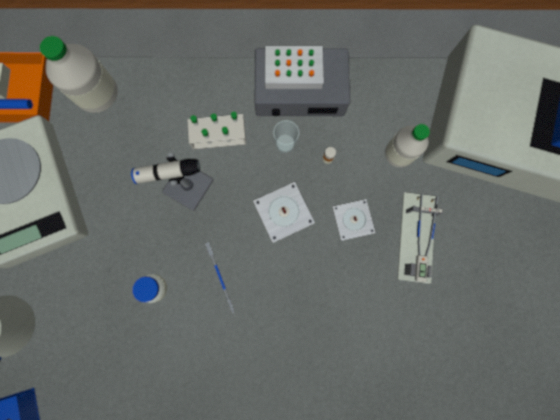

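The scene shows two stages. The larger is at top-image (283,210), scene (288,241); the smaller is at top (355,220), scene (234,290). I take the larger one because its side is about 46 px against 34 px. The scope is at top (175,172), and the tweezers on their rest are at (420,230) with plates towards +x. The two stages side by side in the crop confirm this choice.

```bash
cat >> h.py <<'E'
def tri(u1,u2):
    (o1,d1),(o2,d2)=ray("scene",u1),ray("top",u2)
    s=np.linalg.lstsq(np.c_[d1,-d2],o2-o1,rcond=None)[0]
    a,b=o1+s[0]*d1,o2+s[1]*d2
    return (a+b)/2,np.linalg.norm(a-b)
def near(c,n,uv,r=14):
    L=[x for x in bot.spot_point(c,n) if np.hypot(*(np.array(x["uv"])-uv))<r]
    return L[0]["uv"] if L else None
E
python3 - <<'E'
from h import *
ims={c:bot.camera(c) for c in("scene","top")}
guess={"scope_pivot":((365.6,155),(174,172)),"scope_lens":((354.5,168),(193,164)),"scope_tail":((375.5,144),(145,172.6)),"red_mark":((178,333),(429.4,205.7)),"tweezers":((169.6,314),(421.4,228))}
acc={k:[] for k in guess}
for it in range(3):
    for c in ims: bot.camera(c)
    for k,(a,b) in guess.items():
        u,v=near("scene",k,a),near("top",k,b)
        if u is not None and v is not None:
            p,e=tri(u,v);acc[k].append(p);print(k,np.round(p,4),round(e,4))
# bean & stage by colour
for c,uv,z in(("scene",(288,241),.030),("top",(284,210),.030)):
    im=ims[c].astype(int);x,y=map(int,uv);w=im[y-15:y+15,x-15:x+15]
    red=np.clip(w[:,:,2]-(w[:,:,0]+w[:,:,1])/2-12,0,None)
    big=cv2.resize(red.astype(np.float32),None,fx=1,fy=1)
    yy,xx=np.nonzero(big>5);W=big[yy,xx]
    m=np.array([(xx*W).sum(),(yy*W).sum()])/W.sum()
    P=np.array([atz(c,(a+x-15,b+y-15),.03)[:2] for a,b in zip(xx,yy)])
    mu=(P*W[:,None]).sum(0)/W.sum();C=((P-mu)*W[:,None]).T@(P-mu)/W.sum();l,V=np.linalg.eigh(C)
    print(c,"bean uv",m+[x-15,y-15],"world",mu,"yaw",np.degrees(np.arctan(V[1,1]/V[0,1])),np.sqrt(l)*1e3,len(xx))
    for s in bot.silhouettes(c,"stage")[:3]:
        if np.hypot(*(np.array(s["uv"])-uv))<15:
            cs,_=cv2.findContours(s["mask"].astype(np.uint8),cv2.RETR_EXTERNAL,cv2.CHAIN_APPROX_NONE)
            k=max(cs,key=cv2.contourArea)[:,0]
            Q=np.array([atz(c,p,.006)[:2]*1000 for p in k],np.float32);print("stage",cv2.minAreaRect(Q))
    for s in bot.silhouettes(c,"rest")[:1]:
        cs,_=cv2.findContours(s["mask"].astype(np.uint8),cv2.RETR_EXTERNAL,cv2.CHAIN_APPROX_NONE)
        k=max(cs,key=cv2.contourArea)[:,0]
        Q=np.array([atz(c,p,.006)[:2]*1000 for p in k],np.float32);print("rest",cv2.minAreaRect(Q))
print(bot.get_obs()["clock"])
E
```

```text
scope_pivot [0.6186 0.2116 0.1471] 0.0098
scope_lens [0.6269 0.1565 0.1586] 0.0005
scope_tail [0.6097 0.2623 0.1458] 0.0014
red_mark [ 0.5571 -0.3407  0.0698] 0.0011
tweezers [ 0.5122 -0.3257  0.063 ] 0.0
scope_pivot [0.6185 0.2077 0.1504] 0.0072
scope_lens [0.6254 0.1566 0.1614] 0.0011
scope_tail [0.6131 0.261  0.1417] 0.002
tweezers [ 0.5106 -0.3268  0.06  ] 0.0026
scope_pivot [0.6202 0.2042 0.1503] 0.0031
scope_lens [0.6263 0.1606 0.1507] 0.0079
scope_tail [0.6149 0.2658 0.1455] 0.0081
red_mark [ 0.5562 -0.337   0.0691] 0.0028
tweezers [ 0.5131 -0.3214  0.0614] 0.0043
scene bean uv [284.27935223 236.89878543] world [ 0.5601525  -0.02019068] yaw 19.16533414921062 [1.90353789 3.72429135] 18
stage ((559.6502685546875, -20.985855102539062), (110.09307861328125, 112.03561401367188), 25.50337791442871)
rest ((492.1231689453125, -326.9129638671875), (80.996337890625, 225.4884490966797), 83.56146240234375)
top bean uv [283.71182796 210.07096774] world [ 0.55612538 -0.01845703] yaw 26.696194587340358 [1.42505736 3.16205058] 14
stage ((557.1694946289062, -18.289031982421875), (111.5794448852539, 111.29078674316406), 25.608217239379883)
rest ((500.7681579589844, -311.2339172363281), (42.69511413574219, 201.96250915527344), 82.78018951416016)
3.5
```

```bash
R='';python3 -m inch '[412,-192,7,0,0,-1.03,100, 412,-192,7,0,0,-1.03,100, 412,-192,7,0,0,-1.03,100, 412,-192,7,0,0,-1.03,100, 412,-192,7,0,0,-1.03,100, 412,-192,7,0,0,-1.03,100, 412,-192,7,0,0,-1.03,100, 412,-192,7,0,0,-1.03,100]'
python3 - <<'E'
from h import *
from scipy.spatial.transform import Rotation as R
o=bot.get_obs();M=R.from_quat(o["tool_rot"]).as_matrix();print(o["eef_pos"],"yawy",np.degrees(np.arctan2(M[1,1],M[0,1])),o["joint_pos"])
E
```

```text
clock: 4.17
eef_pos: [0.503, 0.3166, 0.2585]
tool_rot: [0.65, 0.76, 0.0, -0.0]
ft_force: [0.8, 0.6, -0.4]
grip_width: 0.0852
grasp_force: 0.0
[0.5030079  0.31659673 0.25854141] yawy 8.862946207152655 [5.61707480e-01 4.30040601e-01 2.87602234e-01 1.42805430e+00
 1.15475671e-04 1.97781621e+00]
```

```bash
python3 -m inch '[104,-48,0,0,0,-0.02,100, 104,-48,0,0,0,-0.02,100, 104,-48,0,0,0,-0.02,100, 104,-48,0,0,0,-0.02,100, 104,-48,0,0,0,-0.02,100]'
python3 - <<'E'
from h import *
from scipy.spatial.transform import Rotation as R
o=bot.get_obs();M=R.from_quat(o["tool_rot"]).as_matrix();print(o["eef_pos"],"yawy",np.degrees(np.arctan2(M[1,1],M[0,1])),o["joint_pos"])
a=bot.camera("top")[110:260,100:300];b=bot.camera("scene")[90:240,300:500]
cv2.imwrite("pics/u.png",np.vstack([cv2.resize(x,(400,300),interpolation=cv2.INTER_CUBIC) for x in(a,b)]))
E
```

```text
clock: 4.58
eef_pos: [0.6066, 0.2683, 0.2568]
tool_rot: [0.657, 0.754, -0.001, -0.001]
ft_force: [0.1, 0.9, -1.0]
grip_width: 0.0854
grasp_force: 0.0
[0.60662585 0.26828919 0.25683261] yawy 7.89238419508412 [4.16300517e-01 5.85816454e-01 5.34682094e-01 1.52156169e+00
 2.40653330e-04 1.84934825e+00]
```

View pics/u.png

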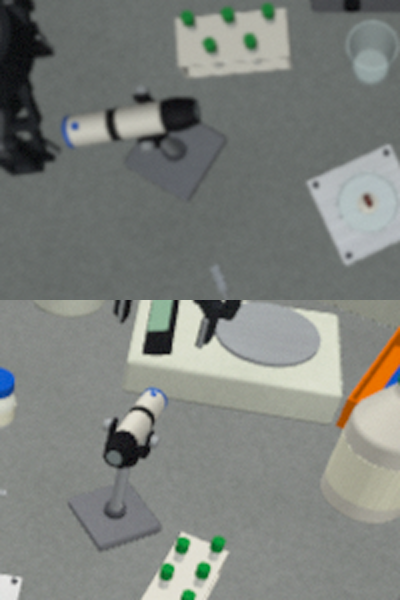

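The camera crop shows the barrel from its blue tail end at top (134,175) to the lens at (198,166). The open gripper hangs above and behind the tail, clear of it. I'll check the model by reprojection.

```bash
python3 - <<'E'
from h import *
d=np.array([.128,-.985,.113]);p=np.array([.619,.208,.148])
for c in("top","scene"):
    print(c,[np.round(proj(c,p+k*d),1) for k in(-.08,0,.054)])
print(bot.get_obs()["clock"])
E
```

```text
top [array([134.8, 175.5]), array([172.6, 169.5]), array([198.6, 165.4])]
scene [array([376.2, 140.3]), array([364.2, 156.5]), array([355.3, 168.3])]
4.6833
```

```bash
python3 -m inch '[4,-1,-40,0,0,0,100, 4,-1,-80,0,0,0,100, 4,-1,-112,0,0,0,100, 4,-1,-112,0,0,0,100, 4,-1,-112,0,0,0,10, 4,-1,-112,0,0,0,10, 4,-1,-112,0,0,0,10, 4,-1,-112,0,0,0,10]';python3 -m inch '[0,0,0,0,0,0,10,0,0,0,0,0,0,10,0,0,0,0,0,0,10]'
```

```text
clock: 5.35
eef_pos: [0.6109, 0.2699, 0.1501]
tool_rot: [0.655, 0.755, 0.003, 0.001]
ft_force: [0.4, -0.9, 0.5]
grip_width: 0.0388
grasp_force: 0.0
clock: 5.6
eef_pos: [0.6108, 0.2696, 0.1488]
tool_rot: [0.655, 0.755, 0.002, 0.001]
ft_force: [0.6, 2.5, 5.2]
grip_width: 0.0305
grasp_force: 59.2
```

```bash
cat > sw.py <<'E'
from h import *
from scipy.spatial.transform import Rotation as R
def sw(y0,t0,y1,t1,n,piv=(.619,.208,.148)):
    o=bot.get_obs();p=np.array(o["eef_pos"])-piv
    A0=R.from_euler("ZY",[y0,t0],degrees=True)
    for k in range(1,n+1):
        f=k/n;A=R.from_euler("ZY",[y0+f*(y1-y0),t0+f*(t1-t0)],degrees=True)*A0.inv()
        print(np.round((A.apply(p)-p)*1e3,1),np.round(A.as_rotvec(),3))
E
python3 -c "
from sw import *
M=R.from_quat(bot.get_obs()['tool_rot']).as_matrix();print(np.degrees(np.arctan2(M[1,1],M[0,1])))
sw(-81.9,-6.5,-105.0,27.4,8)"
```

```text
8.095422294168381
[3.1 0.1 4.6] [ 0.073  0.009 -0.05 ]
[ 6.3 -0.3  9.1] [ 0.147  0.013 -0.101]
[ 9.4 -1.2 13.7] [ 0.222  0.015 -0.151]
[12.3 -2.5 18.1] [ 0.296  0.012 -0.2  ]
[15.1 -4.4 22.4] [ 0.371  0.006 -0.249]
[17.7 -6.6 26.6] [ 0.445 -0.004 -0.297]
[20.  -9.3 30.6] [ 0.52  -0.018 -0.345]
[ 22.  -12.3  34.5] [ 0.595 -0.036 -0.391]
```

```bash
python3 -m inch '[3.1,0.1,4.6,0.073,0.009,-0.050,10, 6.3,-0.3,9.1,0.147,0.013,-0.101,10, 9.4,-1.2,13.7,0.222,0.015,-0.151,10, 12.3,-2.5,18.1,0.296,0.012,-0.2,10, 15.1,-4.4,22.4,0.371,0.006,-0.249,10, 17.7,-6.6,26.6,0.445,-0.004,-0.297,10, 20,-9.3,30.6,0.52,-0.018,-0.345,10, 22,-12.3,34.5,0.595,-0.036,-0.391,10]'
python3 -m inch '[0,0,0,0,0,0,10,0,0,0,0,0,0,10]'
python3 - <<'E'
from h import *
acc={}
for it in range(3):
    for c in("scene","top"):
        bot.camera(c)
        for n in("scope_lens","scope_tail","scope_pivot"):
            print(c,n,[(np.round(r["uv"],1),round(r["confidence"],2)) for r in bot.spot_point(c,n)[:2]])
a=bot.camera("top")[110:260,100:300];b=bot.camera("scene")[90:240,300:500]
cv2.imwrite("pics/v.png",np.vstack([cv2.resize(x,(400,300),interpolation=cv2.INTER_CUBIC) for x in(a,b)]))
print(bot.get_obs()["clock"],bot.get_obs()["joint_pos"])
p=np.array([.619,.208,.148]);b=np.array([.558,-.0193,.026]);d=(b-p)/np.linalg.norm(b-p)
for c in("top","scene"):
    print(c,[np.round(proj(c,p+k*d),1) for k in(-.08,-.06,0,.054)])
E
```

```text
clock: 6.27
eef_pos: [0.6325, 0.2573, 0.1832]
tool_rot: [0.758, 0.581, 0.235, -0.179]
ft_force: [2.1, 3.7, 2.8]
grip_width: 0.03
grasp_force: 59.2
clock: 6.43
eef_pos: [0.6324, 0.2572, 0.1837]
tool_rot: [0.758, 0.582, 0.235, -0.178]
ft_force: [1.7, 4.2, 4.2]
grip_width: 0.0301
grasp_force: 59.5
scene scope_lens [(array([349.6, 171.4]), 0.81)]
scene scope_tail [(array([383.3, 139.1]), 0.96), (array([187.1, 359.4]), 0.7)]
scene scope_pivot [(array([366.7, 154.8]), 0.82), (array([343.8, 280.7]), 0.27)]
top scope_lens []
top scope_tail []
top scope_pivot []
scene scope_lens [(array([347.9, 174. ]), 0.89)]
scene scope_tail [(array([383.9, 138.7]), 0.7)]
scene scope_pivot [(array([366.7, 158.5]), 0.84), (array([174.2, 308.1]), 0.39)]
top scope_lens [(array([399.9, 153. ]), 0.45)]
top scope_tail []
top scope_pivot [(array([218.1, 132.7]), 0.66), (array([326.1, 159.4]), 0.26)]
scene scope_lens [(array([345.3, 173.3]), 0.68), (array([357.5, 198.8]), 0.3)]
scene scope_tail [(array([382.7, 140.2]), 0.88), (array([365.8, 159.3]), 0.54)]
scene scope_pivot [(array([366.2, 157. ]), 0.84), (array([181.3, 332.7]), 0.18)]
top scope_lens [(array([283.6, 208.3]), 0.23)]
top scope_tail []
top scope_pivot []
7.7333 [ 0.1759175   0.45996155 -0.00682207  0.82202776  0.5321506   2.08421611]
top [array([132.6, 155.1]), array([142.9, 158.8]), array([172.6, 169.5]), array([197.8, 178.5])]
scene [array([388.4, 132.2]), array([382.3, 138.2]), array([364.2, 156.5]), array([347.8, 172.9])]
```

View pics/v.png

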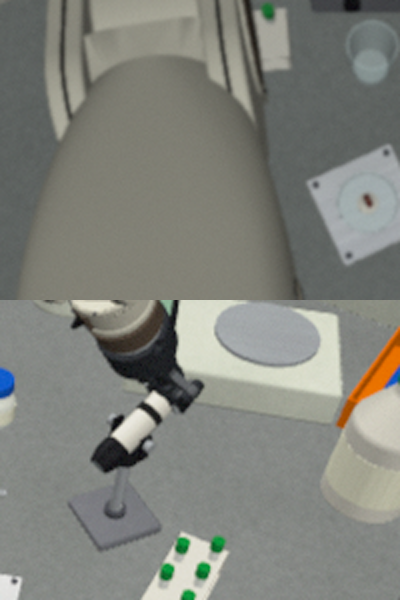

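The scene crop shows the barrel still gripped at its tail. The lens is at about (348,173) and the tail at about (383,139), where the aim model predicts (348,173) and (382,138). Now I'll release and withdraw along the fingers.

```bash
python3 -m inch '[0,0,0,0,0,0,100,0,0,0,0,0,0,100,0,0,0,0,0,0,100,0,0,0,0,0,0,100,0,0,0,0,0,0,100,-5,-17,27,0,0,0,100,-10,-35,54,0,0,0,100,-14,-52,81,0,0,0,100]'
python3 -m inch '[-70,-120,40,-0.3,0,0.2,100,-70,-120,40,-0.59,0,0.2,100,-70,-200,40,-0.59,0,0.2,100,-70,-250,40,-0.59,0,0.2,100,-70,-250,40,-0.59,0,0.2,100,-70,-250,40,-0.59,0,0.2,100]'
python3 - <<'E'
from h import *
from scipy.spatial.transform import Rotation as R
for it in range(3):
    for c in("scene","top"):
        bot.camera(c)
        for n in("scope_lens","scope_tail","scope_pivot"):
            print(c,n,[(np.round(r["uv"],1),round(r["confidence"],2)) for r in bot.spot_point(c,n)[:2]])
a=bot.camera("top")[110:260,100:300];b=bot.camera("scene")[90:240,300:500]
cv2.imwrite("pics/w.png",np.vstack([cv2.resize(x,(400,300),interpolation=cv2.INTER_CUBIC) for x in(a,b)]))
o=bot.get_obs();print(o["clock"],o["eef_pos"],R.from_quat(o["tool_rot"]).as_matrix())
E
```

```text
clock: 8.4
eef_pos: [0.6162, 0.204, 0.2616]
tool_rot: [0.759, 0.582, 0.23, -0.178]
ft_force: [0.3, -0.4, -0.1]
grip_width: 0.0853
grasp_force: 0.0
clock: 8.9
eef_pos: [0.5499, -0.027, 0.3015]
tool_rot: [0.714, 0.699, 0.033, 0.03]
ft_force: [1.1, 1.1, -0.3]
grip_width: 0.0857
grasp_force: 0.0
scene scope_lens [(array([348.8, 169.9]), 0.61)]
scene scope_tail [(array([382.2, 138.6]), 0.7)]
scene scope_pivot [(array([364.8, 155.5]), 0.87), (array([179. , 330.4]), 0.18)]
top scope_lens [(array([196. , 179.3]), 0.77)]
top scope_tail [(array([143.9, 157.3]), 0.87)]
top scope_pivot [(array([172.6, 170.3]), 0.81), (array([430.5, 233.1]), 0.3)]
scene scope_lens [(array([347.1, 173.4]), 0.74), (array([302.9, 308.2]), 0.38)]
scene scope_tail [(array([383.6, 137.2]), 0.66)]
scene scope_pivot [(array([364.7, 157.3]), 0.65)]
top scope_lens [(array([194.6, 178.2]), 0.71)]
top scope_tail [(array([146.4, 157.4]), 0.78), (array([171.1, 168.9]), 0.2)]
top scope_pivot [(array([172.5, 169.2]), 0.84)]
scene scope_lens [(array([347.5, 173.3]), 0.6), (array([177.7, 334.1]), 0.42)]
scene scope_tail [(array([384.2, 139.4]), 0.79)]
scene scope_pivot [(array([366.4, 158. ]), 0.84), (array([344.7, 279.1]), 0.68)]
top scope_lens [(array([196.6, 178.5]), 0.74)]
top scope_tail [(array([143.3, 158.9]), 0.79), (array([152.9, 287.8]), 0.71)]
top scope_pivot [(array([172.8, 171.5]), 0.92)]
10.2 [ 0.54981699 -0.02828457  0.30050667] [[ 0.02876723  0.99569624  0.08809905]
 [ 0.99954581 -0.02944578  0.00641198]
 [ 0.00897852  0.08787458 -0.99609108]]
```

View pics/w.png

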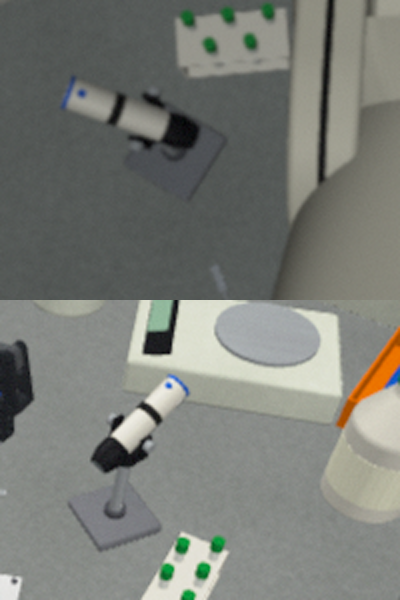

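The scope now looks at the bean. Measured points agree with the aim model to about 1–2 px in both views: top lens (196,179), tail (144,158); scene lens (348,172), tail (383,138). Next is the tweezers pose, from a fit over all its named points.

```bash
cat > tw.py <<'E'
from h import *
from scipy.optimize import least_squares
mod={"tweezers":[(0,0,0)],"grip_a":[(0,13,0),(0,-21,0)],"plate_a":[(75,7.5,-24),(75,-23.5,-24)],"red_mark":[(45,-9.2,7)]}
def w(q,pt):
    x,y,t=q;c,s=np.cos(t),np.sin(t);a,b,z=np.array(pt)/1000
    return np.array([x+c*a-s*b,y+s*a+c*b,.052+z])
if __name__=="__main__":
    q=np.array([.511,-.3225,-.08]);ob=[]
    for it in range(3):
        for c in("scene","top"):
            bot.camera(c)
            for n in mod:
                for r in bot.spot_point(c,n)[:3]:
                    d=[np.hypot(*(proj(c,w(q,p))-r["uv"])) for p in mod[n]];k=int(np.argmin(d))
                    if d[k]<9: ob.append((c,mod[n][k],np.array(r["uv"])))
    for cs in(("top",),("scene",),("top","scene")):
        f=lambda q:np.concatenate([proj(c,w(q,p))-u for c,p,u in ob if c in cs])
        r=least_squares(f,q,loss="soft_l1",x_scale=[.01,.01,.1]);print(cs,np.round(r.x[:2],4),np.degrees(r.x[2]),len(r.fun)//2,"rms",np.sqrt((r.fun**2).mean()))
    for c,p,u in ob: print(c,p,np.round(u-proj(c,w(r.x,p)),1),end=";")
    print(bot.get_obs()["clock"])
E
python3 tw.py
```

```text
('top',) [ 0.5098 -0.3225] -10.529850457535355 17 rms 1.7686657414905258
('scene',) [ 0.5092 -0.324 ] -6.783076165814288 17 rms 2.741187649753066
('top', 'scene') [ 0.5096 -0.3233] -8.462242391907125 34 rms 2.301485704836582
scene (0, 0, 0) [ 1.3 -1.3];scene (0, 0, 0) [ 5.4 -5.6];scene (0, 13, 0) [-3.5 -2.6];scene (0, -21, 0) [2.2 5.1];scene (75, 7.5, -24) [1.7 3.4];scene (75, -23.5, -24) [1.6 5.6];scene (45, -9.2, 7) [-1.4 -2.1];top (0, 0, 0) [ 2.6 -1.3];top (0, 13, 0) [-1.6 -0.6];top (0, -21, 0) [-2.9  2. ];top (75, -23.5, -24) [ 1.2 -0.5];top (75, 7.5, -24) [-1.9 -1.1];top (45, -9.2, 7) [ 0.5 -1.2];scene (0, 0, 0) [ 1.1 -3.6];scene (0, 13, 0) [-1.1 -1.3];scene (0, -21, 0) [-2.1  3. ];scene (75, 7.5, -24) [ 1.6 -1.1];scene (75, -23.5, -24) [0.8 3.4];top (0, 13, 0) [0.2 3.1];top (0, -21, 0) [-2. -1.];top (75, 7.5, -24) [-0.   1.4];top (75, -23.5, -24) [2.5 1. ];top (45, -9.2, 7) [ 3.2 -3. ];scene (0, 0, 0) [-1.9 -0.5];scene (0, 13, 0) [-4.6  0.6];scene (0, -21, 0) [-2.  -0.5];scene (75, 7.5, -24) [1.7 1.8];scene (45, -9.2, 7) [-1.1  0.1];top (0, 0, 0) [ 0.2 -1.7];top (0, 13, 0) [ 2.5 -0.1];top (0, -21, 0) [-1.3  0.9];top (75, 7.5, -24) [-2.5  1.7];top (75, -23.5, -24) [3.2 1.2];top (45, -9.2, 7) [-0.2  0.4];11.7
```

```bash
python3 - <<'E'
from h import *
for c,bx in(("top",(390,170,460,300)),("scene",(110,260,230,390))):
    im=bot.camera(c);x0,y0,x1,y1=bx
    big=cv2.resize(im[y0:y1,x0:x1],None,fx=4,fy=4,interpolation=cv2.INTER_CUBIC)
    if c=="top": cv2.imwrite("pics/x.png",big)
    else: cv2.imwrite("pics/y.png",big)
    h=cv2.cvtColor(big,cv2.COLOR_BGR2HSV);m=cv2.inRange(h,(105,110,50),(130,255,255))
    n,L,st,ce=cv2.connectedComponentsWithStats(m)
    for i in range(1,n):
        if st[i,4]<60: continue
        pts=np.argwhere(L==i)[:,::-1]/4+[x0,y0]-.375
        P=np.array([atz(c,p,.056)[:2] for p in pts]);mu=P.mean(0);l,V=np.linalg.eigh(np.cov(P.T));v=V[:,1]*np.sign(V[0,1])
        print(c,"blue",pts.mean(0),mu,np.degrees(np.arctan2(v[1],v[0])),np.sqrt(l)*1e3,st[i,4])
    for s in bot.silhouettes(c,"rest")[:1]:
        cs,_=cv2.findContours(s["mask"].astype(np.uint8),cv2.RETR_EXTERNAL,cv2.CHAIN_APPROX_NONE)
        k=max(cs,key=cv2.contourArea);print(cv2.approxPolyDP(k,4,True)[:,0].tolist())
def yaw(c,a,b):
    A,B=atz(c,a,.006),atz(c,b,.006);print(A,B,np.degrees(np.arctan2(*(A-B)[1::-1])))
yaw("top",(404.5,192.5),(398.75,280));yaw("top",(435.5,195.5),(431.5,280))
E
```

```text
top blue [432.97576046 230.746673  ] [ 0.50655203 -0.34532445] -13.744845631189525 [0.78870755 8.58617941] 263
top blue [418.20786517 230.41432584] [ 0.50720556 -0.31295245] -6.907805665763984 [1.0976738  4.22110388] 178
[[431, 212], [423, 217], [424, 249]]
scene blue [175.18590652 312.98973088] [ 0.51509725 -0.31429658] -7.685127601854759 [0.77038083 9.70098528] 353
scene blue [161.460141   323.27250542] [ 0.51006631 -0.3452848 ] -13.864980075753039 [ 0.85740937 10.89279717] 461
[[149, 280], [166, 305], [156, 300], [149, 304], [133, 293], [135, 299], [127, 307], [186, 375], [215, 347]]
[ 0.6028493  -0.30530781  0.006     ] [ 0.39964494 -0.28000912  0.006     ] -7.096736373379201
[ 0.59574963 -0.37820366  0.006     ] [ 0.39979802 -0.3544181   0.006     ] -6.920981243756839
```

View pics/x.png

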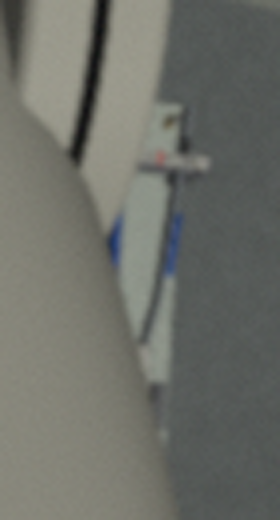

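View pics/y.png

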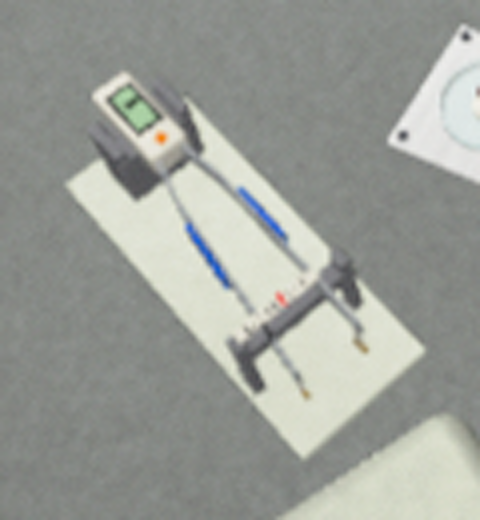

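Top and scene crops: the rest base edges give a yaw of about −7°, and the fixed blue grip agrees (scene (175,313), yaw −7.7°). The moving grip is at scene (161,323) and top (433,231). The origin is near (0.510, −0.3245).

```bash
cat > go.py <<'E'
from h import *
from scipy.spatial.transform import Rotation as R
def go(pos,yaw):
    o=bot.get_obs();a=np.radians(yaw);y=np.array([np.cos(a),np.sin(a),0]);z=np.array([0,0,-1.])
    T=R.from_matrix(np.c_[np.cross(y,z),y,z]);c=R.from_quat(o["tool_rot"])
    print("clock",o["clock"],"d",np.round((np.array(pos)-o["eef_pos"])*1e3,1),"rv",np.round((T*c.inv()).as_rotvec(),3),"w",o["grip_width"])
E
python3 -c "
from go import *
go((.5096,-.3275,.16),82.8)"
```

```text
clock 11.9 d [ -40.2 -299.3 -140.5] rv [-0.07   0.067  1.473] w 0.08539481436567735
```

```bash
python3 -m inch '[-40,-299,-60,-0.07,0.067,1.473,100,-40,-299,-60,-0.07,0.067,1.473,100,-40,-299,-60,-0.07,0.067,1.473,100,-40,-299,-60,-0.07,0.067,1.473,100,-40,-299,-60,-0.07,0.067,1.473,100,-40,-299,-60,-0.07,0.067,1.473,100,-40,-299,-60,-0.07,0.067,1.473,100,-40,-299,-60,-0.07,0.067,1.473,100]'
python3 -c "
from go import *
go((.5096,-.3275,.13),82.8)"
```

```text
clock: 12.57
eef_pos: [0.5092, -0.3294, 0.2401]
tool_rot: [0.324, 0.946, 0.013, 0.011]
ft_force: [1.9, -0.4, 0.1]
grip_width: 0.0854
grasp_force: 0.0
clock 12.5667 d [   0.4    1.9 -110.1] rv [-0.025  0.024  0.535] w 0.08543456806219313
```

```bash
python3 -m inch '[0,1,-30,-0.025,0.024,0.535,100,0,1,-60,-0.025,0.024,0.535,100,0,1,-90,-0.025,0.024,0.535,100,0,1,-110,-0.025,0.024,0.535,100,0,1,-110,-0.025,0.024,0.535,100,0,1,-110,-0.025,0.024,0.535,100]'
python3 -c "
from go import *
go((.5096,-.3275,.055),82.8)
for c in('scene','top'):
    im=bot.camera(c)
    cv2.imwrite('pics/z_'+c+'.png',im)
a=cv2.imread('pics/z_scene.png')[250:400,90:290]
cv2.imwrite('pics/z.png',cv2.resize(a,(800,600),interpolation=cv2.INTER_CUBIC))
go((.5096,-.3275,.055),82.8)
"
```

```text
clock: 13.07
eef_pos: [0.5087, -0.3255, 0.1281]
tool_rot: [0.065, 0.998, 0.001, -0.002]
ft_force: [0.6, 0.2, 0.2]
grip_width: 0.0852
grasp_force: 0.0
clock 13.0667 d [  0.9  -2.  -73.1] rv [-0.003 -0.004  0.005] w 0.08523962854173937
clock 13.1667 d [ -0.6  -1.1 -75.8] rv [-0.     0.001  0.007] w 0.0852801129659181
```

View pics/z.png

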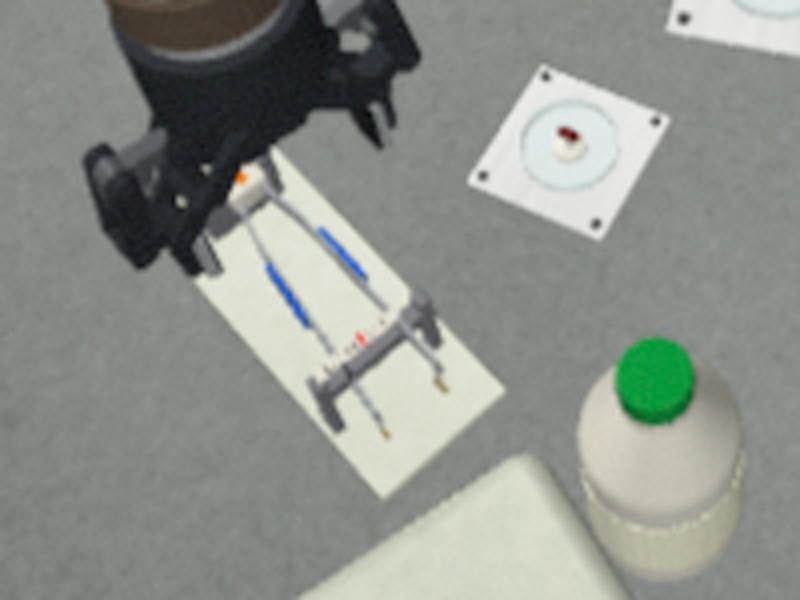

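The crop shows the open jaws straddling the tweezers. Fingertips are at scene (142,316) and (185,285), grips at (162,324) and (175,314). I'll check the alignment numerically in the same camera.

```bash
python3 - <<'E'
from h import *
o=bot.get_obs();p=np.array(o["eef_pos"]);print(p)
y=np.array([.125,.992,0])
f=p+[0,0,-.010]
for s in(.0425,-.0425): print("tip pred",proj("scene",f+s*y))
print("centre px",proj("scene",f))
print("mid grips at z.055 meas", atz("scene",(168.6,318.7),.056), "tips meas at z",atz("scene",(163.5,300.5),f[2]), "vs",f)
im=cv2.imread("pics/z_scene.png");x0,y0=140,300
big=cv2.resize(im[300:340,150:190],None,fx=4,fy=4,interpolation=cv2.INTER_CUBIC)
h=cv2.cvtColor(big,cv2.COLOR_BGR2HSV);m=cv2.inRange(h,(105,110,50),(130,255,255))
n,L,st,ce=cv2.connectedComponentsWithStats(m)
for i in range(1,n):
    if st[i,4]>100:
        u=ce[i]/4+[150,300]-.375;print(u,atz("scene",u,.055),st[i,4])
E
```

```text
[ 0.51022313 -0.3264268   0.13078114]
tip pred [180.95613949 285.06291451]
tip pred [142.20891616 314.68131425]
centre px [162.07777012 299.49355089]
mid grips at z.055 meas [ 0.51392549 -0.33043761  0.056     ] tips meas at z [ 0.51380396 -0.32626541  0.12078114] vs [ 0.51022313 -0.3264268   0.12078114]
[175.18394886 312.984375  ] [ 0.5146163  -0.31404412  0.055     ] 352
[161.48849036 323.30647752] [ 0.50970536 -0.34510429  0.055     ] 467
```

```bash
python3 -m inch '[-1,-2,-40,0,0,0.007,100,-1,-2,-75,0,0,0.007,100,-1,-2,-76,0,0,0.007,80,-1,-2,-76,0,0,0.007,60,-1,-2,-76,0,0,0.007,45,-1,-2,-76,0,0,0.007,45,-1,-2,-76,0,0,0.007,45]'
python3 -c "
from go import *
go((.5096,-.3285,.055),82.8)"
```

```text
clock: 13.75
eef_pos: [0.5107, -0.3295, 0.0574]
tool_rot: [0.062, 0.998, -0.001, 0.003]
ft_force: [0.6, -0.7, 0.8]
grip_width: 0.0388
grasp_force: 0.2
clock 13.75 d [-1.1  1.  -2.4] rv [ 0.003  0.005 -0.001] w 0.038757698789803924
```

```bash
python3 -m inch '[-1,1,-2,0,0,0,40,-1,1,-2,0,0,0,38,-1,1,-2,0,0,0,36,-1,1,-2,0,0,0,34,-1,1,-2,0,0,0,33,-1,1,-2,0,0,0,33,-1,1,-2,0,0,0,33]'
python3 -c "
from go import *
go((.5096,-.3285,.055),82.8)"
```

```text
clock: 14.33
eef_pos: [0.5095, -0.3279, 0.0547]
tool_rot: [0.062, 0.998, -0.001, 0.002]
ft_force: [0.5, 0.2, 7.0]
grip_width: 0.0278
grasp_force: 6.0
clock 14.3333 d [ 0.1 -0.6  0.3] rv [ 0.001  0.005 -0.002] w 0.027774420181107262
```

```bash
python3 -m inch '[0,0,3,0,0,0,33,0,0,10,0,0,0,33,0,0,25,0,0,0,33,0,0,45,0,0,0,33,0,0,70,0,0,0,33,0,0,90,0,0,0,33,0,0,90,0,0,0,33]'
python3 - <<'E'
from go import *
o=bot.get_obs();print(o["eef_pos"],o["clock"])
for c in("scene","top"):
    im=bot.camera(c);cv2.imwrite(f"pics/l_{c}.png",im)
    for n in("plate_a","red_mark","grip_a","tweezers"):
        print(c,n,[(np.round(r["uv"],1),round(r["confidence"],2)) for r in bot.spot_point(c,n)[:3]])
# expected if grasped as intended: origin at tcp-.003 , y offset w/2-13
p=np.array(o["eef_pos"])+[0,0,-.003];a=np.radians(-7.2);x=np.array([np.cos(a),np.sin(a),0]);y=np.array([-np.sin(a),np.cos(a),0]);p=p+y*.001
for c in("scene","top"):
    for nm,q in(("pa",(75,7.5,-24)),("pb",(75,-11.5,-24)),("rm",(45,-9.2,7)),("ga",(0,13,0)),("gb",(0,-15,0)),("o",(0,0,0))):
        print(c,nm,np.round(proj(c,p+x*q[0]/1e3+y*q[1]/1e3+[0,0,q[2]/1e3]),1))
E
```

```text
clock: 14.92
eef_pos: [0.5098, -0.3285, 0.1474]
tool_rot: [0.062, 0.998, -0.002, 0.003]
ft_force: [1.4, -0.4, -0.2]
grip_width: 0.0283
grasp_force: 3.3
[ 0.509754   -0.32848337  0.14739267] 14.9167
scene plate_a [(array([189.1, 326.4]), 0.95), (array([183.1, 334.6]), 0.67)]
scene red_mark [(array([172.2, 308.5]), 0.75)]
scene grip_a [(array([154. , 299.2]), 0.64), (array([165.9, 289.1]), 0.58)]
scene tweezers [(array([159.5, 291.7]), 0.94)]
top plate_a [(array([441.8, 192.7]), 0.64), (array([433.7, 190.8]), 0.58)]
top red_mark [(array([448. , 202.1]), 0.73)]
top grip_a [(array([430.8, 224.6]), 0.95), (array([447.8, 226.1]), 0.71), (array([220.2, 130.2]), 0.28)]
top tweezers []
scene pa [190.3 324.1]
scene pb [181.5 331.4]
scene rm [168.9 310.9]
scene ga [164.9 288.7]
scene gb [151.7 298.6]
scene o [158.8 293.2]
top pa [435.2 189.4]
top pb [444.4 190.5]
top rm [449.3 201.8]
top ga [435.4 223.3]
top gb [449.7 225.1]
top o [442.  224.1]
```

```bash
python3 -m inch '[-8,5,5,0,0,0,33,-20,15,10,0,0,0,33,-32,30,10,0,0,0.05,33,-42,50,10,0,0,0.1,33,-48,70,10,0,0,0.15,33,-50,90,10,0,0,0.2,33,-50,110,10,0,0,0.25,33,-50,130,10,0,0,0.3,33]' >/dev/null
python3 -m inch '[2,20,0,0,0,0.05,33,5,40,-4,0,0,0.1,33,9,60,-10,0,0,0.15,33,14,80,-18,0,0,0.2,33,19,100,-24,0,0,0.24,33,24,118,-29,0,0,0.26,33,28,130,-30,0,0,0.268,33,28,130,-30,0,0,0.268,33]'
python3 - <<'E'
from go import *
from scipy.spatial.transform import Rotation as R
bot.camera("top")
go((.4903,-.0516,.13),115.5)
E
```

```text
clock: 16.75
eef_pos: [0.4855, -0.065, 0.1224]
tool_rot: [-0.222, 0.975, 0.001, -0.0]
ft_force: [0.6, 0.2, -0.4]
grip_width: 0.0282
grasp_force: 3.3
clock 16.8 d [ 4.9 14.6  7.3] rv [-0.001 -0.    -0.001] w 0.02795336598415648
```

```bash
python3 -m inch '[3,8,-10,0,0,0,33,5,14.5,-20,0,0,0,33,5,14.5,-30,0,0,0,33,5,14.5,-37,0,0,0,33,5,14.5,-37,0,0,0,33,5,14.5,-37,0,0,0,33]'
python3 - <<'E'
from go import *
go((.4903,-.0516,.085),115.5)
o=bot.get_obs();p=np.array(o["eef_pos"])+[0,0,-.0027];M=R.from_quat(o["tool_rot"]).as_matrix()
y=M[:,1];x=-M[:,0] if M[0,0]<0 else M[:,0];p=p+y*.001;w=.0282
ims={}
for c in("scene","top"):
    im=bot.camera(c);ims[c]=im;cv2.imwrite(f"pics/m_{c}.png",im)
    for nm,q in(("plate_a",(75,7.5,-24)),("plate_b",(75,-11.5,-24)),("red_mark",(45,-9.2,7))):
        print(c,nm,"pred",np.round(proj(c,p+x*q[0]/1e3+y*q[1]/1e3+[0,0,q[2]/1e3]),1),[(np.round(r["uv"],1),round(r["confidence"],2)) for r in bot.spot_point(c,nm)[:3]])
    print(c,"bean pred",proj(c,(.558,-.0193,.030)))
a=ims["top"][180:255,240:340];b=ims["scene"][200:275,235:335]
cv2.imwrite("pics/n.png",np.hstack([cv2.resize(x,(400,300),interpolation=cv2.INTER_CUBIC) for x in(a,b)]))
E
```

```text
clock: 17.3
eef_pos: [0.4899, -0.053, 0.0845]
tool_rot: [-0.22, 0.976, 0.001, -0.001]
ft_force: [-0.6, -0.2, -0.8]
grip_width: 0.0282
grasp_force: 3.3
clock 17.3 d [0.4 1.4 0.5] rv [-0.001 -0.002  0.002] w 0.028181458559665792
scene plate_a pred [284.2 226.3] [(array([285., 227.]), 0.82), (array([283.2, 237. ]), 0.59), (array([250.3, 209.6]), 0.42)]
scene plate_b pred [282.5 232.7] [(array([285., 227.]), 0.82), (array([283.2, 237. ]), 0.59), (array([250.3, 209.6]), 0.42)]
scene red_mark pred [269.5 221. ] [(array([271.2, 220. ]), 0.74), (array([348.8, 172.3]), 0.63), (array([305.2, 306.9]), 0.23)]
scene bean pred [283.76588721 236.20196618]
top plate_a pred [281.6 209. ] []
top plate_b pred [289.4 205.4] []
top red_mark pred [295.1 215.8] []
top bean pred [284.07814212 209.26174618]
```

```bash
python3 -m inch '[0,1,0,0,0,0,36,0,1,0,0,0,0,36,0,1,-6,0,0,0,36,0,1,-12,0,0,0,36,0,1,-18,0,0,0,36,0,1,-24,0,0,0,36,0,1,-24,0,0,0,36,0,1,-24,0,0,0,36]'
python3 - <<'E'
from go import *
go((.4903,-.0516,.0527),115.5)
o=bot.get_obs();p=np.array(o["eef_pos"])+[0,0,-.0027];M=R.from_quat(o["tool_rot"]).as_matrix()
y=M[:,1];x=-M[:,0] if M[0,0]<0 else M[:,0];g=o["grip_width"]/2-.013;p=p+y*g
im=bot.camera("scene");t=bot.camera("top");cv2.imwrite("pics/p_scene.png",im);cv2.imwrite("pics/p_top.png",t)
for nm,q in(("pa",(75,7.5,-24)),("pb",(75,-7.5-g*2e3*1.94,-24)),("rm",(45,-9.2,7))): print(nm,np.round(proj("scene",p+x*q[0]/1e3+y*q[1]/1e3+[0,0,q[2]/1e3]),1))
h=cv2.resize(im[215:255,260:310],(800,640)[:2] if 0 else (500,400),interpolation=cv2.INTER_CUBIC)
q=cv2.resize(t[190:230,260:310],(300,240),interpolation=cv2.INTER_CUBIC)
out=np.zeros((400,800,3),np.uint8);out[:,:500]=h;out[:240,500:]=q
cv2.imwrite("pics/q.png",out)
for n in("plate_a","bean"): print(n,[(np.round(r["uv"],1),round(r["confidence"],2)) for r in bot.spot_point("scene",n)[:3]])
E
```

```text
clock: 18.37
eef_pos: [0.4902, -0.0517, 0.0607]
tool_rot: [-0.22, 0.975, 0.001, -0.001]
ft_force: [0.5, 0.3, -1.0]
grip_width: 0.0305
grasp_force: 2.2
clock 18.3667 d [ 0.1  0.1 -8. ] rv [-0.001 -0.002  0.001] w 0.03054091734940747
pa [284.6 231.9]
pb [282.5 240. ]
rm [270.2 226.9]
plate_a [(array([283.8, 243.8]), 0.64), (array([287.7, 232.1]), 0.61)]
bean []
```

View pics/q.png

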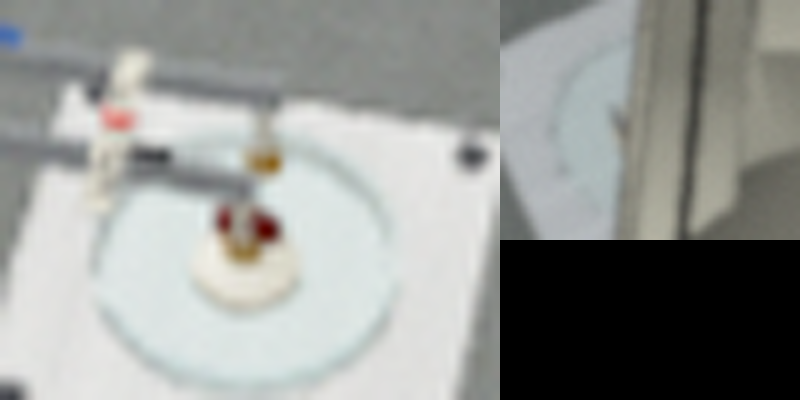

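The crop shows plate_a at scene (286.3,231.2), plate_b at (284.3,240.0) and the bean between them at about (284.8,237.3), with the plates still 8 mm high. The pointer (black, about (275,230.5)) stands outside the red mark, as expected. I'll work out the residual offset.

```bash
python3 - <<'E'
from go import *
a=np.radians(25.5);x=np.array([np.cos(a),np.sin(a),0]);y=np.array([-np.sin(a),np.cos(a),0])
b=np.array([.558,-.0193,.026]);f=lambda q:proj("scene",b+q)
J=np.c_[(f(x*.005)-f(-x*.005))/10,(f(y*.005)-f(-y*.005))/10];print(J,"dz8",f([0,0,.008])-f([0,0,0]),"top-shift .004",f([0,0,.004])-f([0,0,0]))
mid=np.array([285.3,235.6])-(f([0,0,.008])-f([0,0,0]))
for m in((284.28,236.9),(284.8,237.3)):
    bc=np.array(m)-(f([0,0,.0025])-f([0,0,0]));print("plates minus bean mm (x,y)",np.linalg.solve(J,mid-bc))
# dish ellipse + red pixel recheck in current picture
im=cv2.imread("pics/p_scene.png").astype(float)[215:255,260:310]
big=cv2.resize(im,None,fx=8,fy=8,interpolation=cv2.INTER_CUBIC)
r=(big[...,2]-(big[...,0]+big[...,1])/2>25)&(big[...,1]<90);n,L,st,ce=cv2.connectedComponentsWithStats(r.astype(np.uint8))
for i in range(1,n):
    if st[i,4]>40: print("red",st[i,:4]/8+[260,215,0,0],ce[i]/8+[260,215],st[i,4])
g=(big[...,2]-big[...,0]>60)&(big[...,1]-big[...,0]>30);n,L,st,ce=cv2.connectedComponentsWithStats(g.astype(np.uint8))
for i in range(1,n):
    if st[i,4]>30: print("gold",st[i,:4]/8+[260,215,0,0],ce[i]/8+[260,215],st[i,4])
E
```

```text
[[ 0.42247153  0.08576144]
 [ 0.0720173  -0.33620145]] dz8 [ 0.04668287 -2.10415317] top-shift .004 [ 0.02327023 -1.04886697]
plates minus bean mm (x,y) [2.3272369  0.05425586]
plates minus bean mm (x,y) [0.91622063 0.94176666]
red [281.875 236.25    1.25    1.875] [282.46330275 237.11123853] 109
red [285.25  236.5     2.5     2.625] [286.37769231 237.82653846] 325
gold [285.375 230.5     2.625   1.75 ] [286.68260369 231.32430876] 217
gold [283.   239.25   2.75   1.75] [284.49193548 240.15841014] 217
```

```bash
python3 -m inch '[-1.5,-0.7,0,0,0,0,36,-1.5,-0.7,-3,0,0,0,36,-1.5,-0.7,-6,0,0,0,36,-1.5,-0.7,-8,0,0,0,36,-1.5,-0.7,-8,0,0,0,36,-1.5,-0.7,-8,0,0,0,36]'
python3 -m inch '[0,0,0,0,0,0,35,0,0,0,0,0,0,34,0,0,0,0,0,0,33,0,0,0,0,0,0,32,0,0,0,0,0,0,31,0,0,0,0,0,0,30.5,0,0,0,0,0,0,30.5,0,0,0,0,0,0,30.5]'
cat > chk.py <<'E'
from go import *
go((.4888,-.0523,.0527),115.5)
ims=[bot.camera("scene").astype(float) for _ in range(4)];im=np.mean(ims,0)
cv2.imwrite("pics/r_scene.png",im)
big=cv2.resize(im[215:255,260:310],None,fx=8,fy=8,interpolation=cv2.INTER_CUBIC)
def blobs(nm,m,k=30):
    n,L,st,ce=cv2.connectedComponentsWithStats(m.astype(np.uint8))
    for i in range(1,n):
        if st[i,4]>k: print(nm,np.round(st[i,:4]/8+[259.56,214.56,0,0],1),np.round(ce[i]/8+[259.56,214.56],2),st[i,4])
B,G,R_=big[...,0],big[...,1],big[...,2]
blobs("bean",(R_-(B+G)/2>25)&(G<90));blobs("gold",(R_-B>60)&(G-B>30));blobs("mark",(R_-(B+G)/2>40)&(G>=90));blobs("black",(R_<50)&(G<50)&(B<50))
E
python3 chk.py
```

```text
clock: 19.07
eef_pos: [0.4891, -0.0524, 0.0532]
tool_rot: [-0.22, 0.975, 0.0, -0.0]
ft_force: [1.0, 0.2, 0.3]
grip_width: 0.0313
grasp_force: 2.2
clock: 19.73
eef_pos: [0.4893, -0.0524, 0.0535]
tool_rot: [-0.22, 0.975, 0.0, 0.0]
ft_force: [-0.2, -0.1, -1.5]
grip_width: 0.0265
grasp_force: 3.9
clock 19.7333 d [-0.5  0.1 -0.8] rv [-0.001  0.     0.001] w 0.02649370620963109
bean [284.7 235.1   2.6   3.6] [285.82 237.07] 431
bean [281.4 235.4   1.2   2.1] [282.02 236.52] 123
gold [285.4 234.1   1.    1.8] [285.88 234.87] 95
gold [283.3 239.7   1.9   1.5] [284.19 240.38] 114
mark [268.4 228.6   3.5   2.4] [270.32 229.65] 394
mark [285.3 234.1   1.2   2.2] [285.96 234.85] 84
mark [283.3 239.6   1.9   1.6] [284.18 240.34] 118[ WARN:0@0.960] global loadsave.cpp:1063 imwrite_ Unsupported depth image for selected encoder is fallbacked to CV_8U.
```

```bash
python3 -m inch '[-1.1,-0.5,-0.8,0,0,0,30.5,-1.1,-0.5,-0.8,0,0,0,30.5,-1.1,-0.5,-0.8,0,0,0,30.5]' | tail -2
python3 - <<'E'
from go import *
p0=bot.get_obs()
im=np.mean([bot.camera("scene").astype(float) for _ in range(6)],0)
ws=p0["grip_width"];print(ws,p0["eef_pos"])
M=R.from_quat(p0["tool_rot"]).as_matrix();y=M[:,1];x=-M[:,0] if M[0,0]<0 else M[:,0];p=np.array(p0["eef_pos"])+[0,0,-.0027]
# rectify plane z=+7mm of tweezers : rows y -22..6, cols x 35..65 (1 mm)
off=np.array([1.6,-.3])
def sample(dx,dy): 
    q=p+x*dx/1e3+y*dy/1e3+[0,0,.007];return proj("scene",q)+off
X=np.arange(34,64,2);Y=np.arange(2,-22,-1.5)
mp=np.array([[sample(a,b) for a in X] for b in Y],np.float32)
s=cv2.remap(im.astype(np.float32),mp[...,0],mp[...,1],cv2.INTER_CUBIC)
print("red excess / gray; cols x",X)
for i,b in enumerate(Y): print(f"{b:6.1f}"," ".join(f"{int(v):3d}" for v in s[i].mean(-1)),"|"," ".join(f"{int(v):3d}" for v in s[i,:,2]-s[i,:,:2].mean(-1)))
E
```

```text
grip_width: 0.0263
grasp_force: 3.9
0.02631343899101518 [ 0.48801018 -0.0529409   0.05259298]
red excess / gray; cols x [34 36 38 40 42 44 46 48 50 52 54 56 58 60 62]
   2.0 121 119 127 163 196 198 180 144 122 118 116 114 117 120 121 |  -3  -3  -3   3   9  10   7   2  -2  -4  -4  -3  -2  -4  -3
   0.5 127 121 133 170 197 200 188 155 127 120 120 122 127 128 126 |  -2  -3  -1   4   8  10   7   3  -2  -4  -3  -2  -2  -4  -4
  -1.0 150 143 155 186 203 204 200 175 152 144 148 156 153 151 144 |  -1  -2   0   5   8  10   7   3  -1  -3  -1  -2  -3  -4  -5
  -2.5 183 175 181 203 206 199 203 195 179 177 184 195 185 175 165 |   0   0   0   5   8   8   5   2   0   0   0  -2  -4  -6  -6
  -4.0 210 206 209 221 202 186 197 208 206 211 216 219 205 191 184 |   0   0   0   1   1   3   5   2   0   0   0  -1  -4  -7  -7
  -5.5 225 222 223 228 195 173 194 217 223 227 227 223 211 200 195 |   0   1  -1   1  10  17  14   4   0   0  -1  -2  -5  -8  -8
  -7.0 224 226 226 221 187 167 194 206 213 219 215 205 200 197 197 |   0   0   4  17  39  51  32  12   1   0  -3  -5  -7  -7  -8
  -8.5 220 226 217 203 178 161
[... 430 characters left out ...]
 -4   0  23  46  54  45  19   0  -3  -3  -2  -2  -5  -6
 -14.5 132 135 138 172 184 189 170 133 115 111 115 108 108 120 131 |  -3  -3  -3   4  12  22  21   8  -2  -2  -3  -2  -2  -3  -4
 -16.0 121 123 130 161 176 182 175 142 126 120 116 112 116 120 120 |  -3  -2  -2   0   6  11   8   0  -4  -2  -3  -2  -2  -3  -3
 -17.5 124 124 138 162 173 182 181 147 124 117 121 129 134 126 120 |  -3  -3  -1   3   6   5   3   0  -3  -3  -3  -4  -4  -3  -3
 -19.0 146 147 162 173 177 189 188 156 134 135 147 152 154 145 144 |  -2  -2   0   5   7   8   6   0  -3  -4  -6  -6  -6  -5  -5
 -20.5 175 177 188 194 189 199 193 168 149 158 181 187 188 178 174 |   0  -1   1   5   8   9   6   0  -4  -5  -7  -8  -8  -8  -8
```

```bash
python3 - <<'E'
from go import *
cur=np.mean([bot.camera("scene").astype(np.float32) for _ in range(6)],0);np.save("cur.npy",cur)
o=bot.get_obs()
def meas(nm,im,org,yaw,rng,xs=(50,52,54)):
    a=np.radians(yaw);x=np.array([np.cos(a),np.sin(a),0]);y=np.array([-np.sin(a),np.cos(a),0]);p=np.array(org)
    off=np.zeros(2)
    Y=np.arange(8,-36,-.5)
    def samp(X):
        mp=np.array([[proj("scene",p+x*q/1e3+y*b/1e3+[0,0,.007])+off for q in X] for b in Y],np.float32)
        return cv2.remap(im.astype(np.float32),mp[...,0],mp[...,1],cv2.INTER_CUBIC)
    for _ in range(4): # lock red centroid at (45,-9.2)
        X=np.arange(36,56,1.);s=samp(X);r=np.clip(s[...,2]-s[...,:2].mean(-1)-25,0,None);r[(Y<-22)|(Y>2)]=0
        cx,cy=(r.sum(0)@X)/r.sum(),(r.sum(1)@Y)/r.sum()
        off+=proj("scene",p+x*cx/1e3+y*cy/1e3+[0,0,.007])-proj("scene",p+x*.045-y*.0092+[0,0,.007])
    s=samp(np.array([48,49,50,51,52,53,54,55,56.])).mean(-1)
    g=s[:,1:7].mean(1)
    d=np.clip(100-g,0,None);d[(Y<rng[0])|(Y>rng[1])]=0
    i=np.argmin(np.where((Y<rng[0])|(Y>rng[1]),999,g))
    e=lambda v:proj("scene",p+np.array(v))-proj("scene",p);n=e(y*.01)/10;k=(e([0,0,.01])/10)@n/(n@n)
    print(nm,"off",off.round(2),"pointer min y",Y[i],g[i].round(),"centroid",((d@Y)/d.sum()).round(2) if d.sum() else None,"dy per mm z",k.round(2))
    print("   ",[(float(b),int(v)) for b,v in zip(Y[::2],g[::2]) if rng[0]-3<b<rng[1]+3])
meas("cur",cur,np.array(o["eef_pos"])+[0,0,-.0027],25.5,(-17,-5))
y=np.array([-np.sin(np.radians(25.5)),np.cos(np.radians(25.5)),0])
meas("36",cv2.imread("pics/p_scene.png"),np.array([.4902,-.0517,.058])+y*.0023,25.5,(-26,-10))
meas("33",cv2.imread("pics/m_scene.png"),np.array([.4899,-.053,.0818])+y*.0011,25.5,(-22,-6))
meas("open",cv2.imread("pics/z_scene.png"),np.array([.51,-.3245,.052]),-7.2,(-30,-14))
print(o["grip_width"],bot.get_obs()["grip_width"],bot.get_obs()["clock"])
E
```

```text
Traceback (most recent call last):
  File "h.py", line 9, in proj
    i=bot.camera_info(cam);K=np.array(i["intrinsics"]);T=np.array(i["camera_from_world"])
ValueError: time passes only in moves, steps and waits
```

```bash
sed -i 's/^from workcell import bot/from workcell import bot\nimport functools\n@functools.lru_cache\ndef CI(c): return bot.camera_info(c)/; s/bot\.camera_info(cam)/CI(cam)/' h.py
cat > pt.py <<'E'
from go import *
def meas(nm,im,org,yaw,rng):
    a=np.radians(yaw);x=np.array([np.cos(a),np.sin(a),0]);y=np.array([-np.sin(a),np.cos(a),0]);p=np.array(org)
    off=np.zeros(2);Y=np.arange(8,-36,-.5)
    def samp(X):
        mp=np.array([[proj("scene",p+x*q/1e3+y*b/1e3+[0,0,.007])+off for q in X] for b in Y],np.float32)
        return cv2.remap(im.astype(np.float32),mp[...,0],mp[...,1],cv2.INTER_CUBIC)
    for _ in range(4): # lock red centroid at (45,-9.2)
        X=np.arange(36,56,1.);s=samp(X);r=np.clip(s[...,2]-s[...,:2].mean(-1)-25,0,None);r[(Y<-22)|(Y>2)]=0
        cx,cy=(r.sum(0)@X)/r.sum(),(r.sum(1)@Y)/r.sum()
        off+=proj("scene",p+x*cx/1e3+y*cy/1e3+[0,0,.007])-proj("scene",p+x*.045-y*.0092+[0,0,.007])
    g=samp(np.arange(49,55.)).mean(-1).mean(1);m=(Y>=rng[0])&(Y<=rng[1])
    d=np.clip(100-g,0,None)*m
    e=lambda v:proj("scene",p+np.array(v))-proj("scene",p);n=e(y*.01)/10;k=(e([0,0,.01])/10)@n/(n@n)
    print(nm,"off",off.round(2),"min y",Y[np.argmin(np.where(m,g,999))],"centroid",((d@Y)/max(d.sum(),1)).round(2),"dy per mm z",k.round(2))
    print("   ",[(float(b),int(v)) for b,v in zip(Y[::2],g[::2]) if rng[0]-2<b<rng[1]+2])
yv=np.array([-np.sin(np.radians(25.5)),np.cos(np.radians(25.5)),0])
E
python3 - <<'E'
from pt import *
o=bot.get_obs()
meas("cur",np.load("cur.npy"),np.array(o["eef_pos"])+[0,0,-.0027],25.5,(-17,-5))
meas("36",cv2.imread("pics/p_scene.png"),np.array([.4902,-.0517,.058])+yv*.0023,25.5,(-26,-10))
meas("33",cv2.imread("pics/m_scene.png"),np.array([.4899,-.053,.0818])+yv*.0011,25.5,(-22,-6))
meas("open",cv2.imread("pics/z_scene.png"),np.array([.51,-.3245,.052]),-7.2,(-30,-14))
print(o["grip_width"],o["clock"])
E
```

```text
cur off [ 0.87 -0.04] min y -11.5 centroid -11.5 dy per mm z 0.74
    [(-4.0, 221), (-5.0, 223), (-6.0, 214), (-7.0, 196), (-8.0, 169), (-9.0, 139), (-10.0, 114), (-11.0, 100), (-12.0, 100), (-13.0, 112), (-14.0, 124), (-15.0, 128), (-16.0, 126), (-17.0, 130), (-18.0, 140)]
36 off [ 1.05 -0.43] min y -18.5 centroid 0.0 dy per mm z 0.75
    [(-9.0, 217), (-10.0, 217), (-11.0, 220), (-12.0, 217), (-13.0, 206), (-14.0, 190), (-15.0, 166), (-16.0, 137), (-17.0, 115), (-18.0, 104), (-19.0, 108), (-20.0, 123), (-21.0, 134), (-22.0, 135), (-23.0, 134), (-24.0, 138), (-25.0, 146), (-26.0, 156), (-27.0, 168)]
33 off [0.94 0.37] min y -13.5 centroid 0.0 dy per mm z 0.77
    [(-5.0, 142), (-6.0, 142), (-7.0, 142), (-8.0, 141), (-9.0, 139), (-10.0, 131), (-11.0, 120), (-12.0, 112), (-13.0, 107), (-14.0, 107), (-15.0, 111), (-16.0, 116), (-17.0, 120), (-18.0, 123), (-19.0, 127), (-20.0, 132), (-21.0, 144), (-22.0, 165), (-23.0, 185)]
open off [0.35 1.06] min y -23.0 centroid 0.0 dy per mm z 0.14
    [(-13.0, 141), (-14.0, 143), (-15.0, 146), (-16.0, 145), (-17.0, 143), (-18.0, 144), (-19.0, 145), (-20.0, 143), (-21.0, 132), (-22.0, 110), (-23.0, 100), (-24.0, 113), (-25.0, 132), (-26.0, 141), (-27.0, 141), (-28.0, 137), (-29.0, 133), (-30.0, 136), (-31.0, 143)]
0.02630370117783273 20.7833
```

```bash
for i in 1 2 3; do python3 -m inch '[0,0,0,0,0,0,30.1,0,0,0,0,0,0,30.1]'|grep -E 'width|grasp|eef'; done
python3 - <<'E'
from pt import *
w=[];ims=[]
for _ in range(6): ims.append(bot.camera("scene").astype(np.float32));w.append(bot.get_obs()["grip_width"])
o=bot.get_obs();print(np.round(np.array(w)*1e3,2),o["clock"])
meas("cur",np.mean(ims,0),np.array(o["eef_pos"])+[0,0,-.0027],25.5,(-17,-5))
go((.4888,-.0523,.0527),115.5)
E
python3 chk.py 2>/dev/null
```

```text
eef_pos: [0.4882, -0.0529, 0.0527]
grip_width: 0.0257
grasp_force: 4.0
eef_pos: [0.4882, -0.0529, 0.0527]
grip_width: 0.0258
grasp_force: 4.0
eef_pos: [0.4882, -0.053, 0.0527]
grip_width: 0.0258
grasp_force: 4.0
[25.83 25.54 25.74 25.94 26.02 25.76] 21.5833
cur off [0.77 0.03] min y -11.5 centroid 0.0 dy per mm z 0.74
    [(-4.0, 219), (-5.0, 218), (-6.0, 206), (-7.0, 187), (-8.0, 162), (-9.0, 132), (-10.0, 110), (-11.0, 100), (-12.0, 103), (-13.0, 116), (-14.0, 127), (-15.0, 130), (-16.0, 131), (-17.0, 138), (-18.0, 148)]
clock 21.5833 d [ 0.6  0.6 -0. ] rv [-0.001 -0.     0.001] w 0.025756859579941675
clock 21.5833 d [ 0.6  0.6 -0. ] rv [-0.001 -0.     0.001] w 0.025756859579941675
bean [284.2 235.8   3.1   2.9] [285.73 237.25] 411
gold [283.3 239.7   1.1   1.2] [283.86 240.26] 67
mark [267.9 228.7   3.9   2.5] [269.82 229.85] 465
mark [283.3 239.6   1.2   1.4] [283.88 240.24] 77
```

```bash
python3 -m inch '[0,0,0,0,0,0,30.1,0,0,0,0,0,0,30.1,0,0,0,0,0,0,30.1]'; python3 -c "
from workcell import bot
print(bot.job_done())"
```

```text
clock: 22.03
eef_pos: [0.4882, -0.053, 0.0527]
tool_rot: [-0.22, 0.975, 0.0, 0.0]
ft_force: [-0.5, -0.0, -0.7]
grip_width: 0.0259
grasp_force: 4.0
the job is handed in; nothing more can be done
None
```

I handed the job in at 22 s: the camera is aimed at the bean, and the tweezers are held steady with a plate on each side of it, squeezed to about 25.9 mm over the grips (26.0 mm at the mark). I couldn't confirm the pointer exactly on the red mark (the low-resolution image left about 0.5 mm of doubt in the width over the grips, roughly 1 mm of gap), and no verdict came back.

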